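# Set the eccentric stop low and push the pinion slide home

### The arm

A 7-joint arm with a two-finger parallel gripper is mounted at the origin on the work surface. World frame = base frame: x ahead of the robot, y to its left, z up, the work surface at z = 0. Lengths are in mm, angles in rad, forces in N, time in s.
With the tool pointing down it reaches from about 400 to 925 mm from the base axis. Payload 5.6 kg.
Tool frame: the origin (TCP) lies on the front face of the gripper's body, between the roots of the fingers; the fingertips stand 73 mm ahead of it and the grasp point (between the pads) lies 54 mm ahead of it; z points along the fingers, y is the line along which they close (so a half turn about z gives the same grasp; the last joint's range is limited). The gripper opens to 85 mm and grips with 20 to 120 N. Pads are 22 mm wide; open, the fingers measure 114 mm over their backs; the gripper's body (76 mm by 85 mm) begins 54 mm behind the grasp point. The pads swing forward as they close: fully open they stand 13 mm farther back than shut.
Start: joints at [1.228, 0.468, -0.012, 1.603, 0.006, 1.071, -0.056], TCP at [191.925, -621.024, 303.89] pointing down, gripper open.
Joint ranges: [-2.53, 2.53], [-0.31, 2.02], [-1.57, 1.55], [0.28, 2.44], [-1.29, 4.43], [0.15, 1.84], [-2.92, 2.92]. Speed limits (rad/s): [2.57, 2.57, 3.14, 3.14, 3.14, 3.14, 3.14].

### API

Orientations are given as a unit quaternion [x, y, z, w].
In Python, from station import * gives the robot as it stands.
- The arm moves only by the tool drive_tool, never from a script. Its argument "increments" is a list of rows, each a list of 2 entries, a list of its own where there are three numbers: the shift along the tool's x, y, z in units of 50 cm (1.0 is 50 cm), then the turn, a rotation vector about the tool's x, y, z in units of 360 degrees (1.0 is 360 degrees). A call has 1 to 5 rows; each row is the pose to reach, as a shift and turn from the pose commanded when the call began, along the tool's axes at that moment, turning the shorter way round; what a row does not reach only later rows make up. A row lasts 1/10 s, in which the tool goes at most 50 mm and 8.59 degrees, less where a joint would pass 70% of its speed; a pose out of reach is approached as far as the arm can. A call with a number of a shift or a turn outside -1 to 1 is refused whole. A call with a gripper value outside its range is refused whole. "gripper" is the closure, from -1 (fully open) to 1 (shut), so that 0 is half open, set as the call begins (left out, the last holds). The fingers move at their own pace and stop on an object; "force" is the grip in N (left out, the last holds). Time passes only in rows, so rows that repeat a pose let the fingers close. It gives the time, the measured TCP pose, the force, the opening and the grip force at its end, in the units of the state.
- sense(): the state, without advancing time (a new reading comes with each control period).
- camera(name): name is "scene" or "side" or "wrist"; returns a dict with "color" (384x512x3 uint8, red, green, blue), "mtx" (3x3 intrinsics, pixels), "world_to_cam" (4x4, takes a point from world to camera coordinates); the wrist camera has in their place "hand_eye" (4x4, takes a point from camera to tool coordinates, whose origin is the TCP and whose axes are the flange's). Camera axes: x right, y down, z forward; pixel columns grow to the right and rows downward; lengths in mm; the calibration is good to about 2 mm. A picture is of the moment at which its call begins: read the wrist's pose just before it. There is no depth.
- finish_job(): hands the job in; it is judged then, once.
The state is a dict: "time_s": time; "joint_positions": joint angles; "dq": joint speeds; "joint_efforts": joint torques, N m; "tool_pos": TCP position; "orientation": TCP orientation; "force": force on the tool from outside, world axes, zero at the start; "torque": the same for the moment, N m; "gripper_width": opening from 0.0 (shut) to 1.0 (fully open); "grasp_force": force on a finger pad.
Only numpy, scipy, OpenCV 4.12 (cv2) and the standard library are available. Lean on these libraries where they do the work, as an engineer would, in place of code of your own. Each camera call takes 0.05 s, during which the arm holds its last target. There are 200 camera calls.

### The job

Swing the lever of the eccentric stop on the pinion fixture round until the cam is at its low point towards the slide (the lever then points straight away from the slide, along the fixture), and only then push the follower slide, with the pinion on it, forward until its nose rests against the cam. Do it all by pushing with the fingertips: lift nothing, leave the loose parts around the fixture where they are, and leave the slide and the lever untouched at the end.

Things in the scene. Friction and masses are not known exactly. Their poses are not given: they have to be found in the camera images.
- fixture: Dark steel plate of the pinion fixture, bolted to the table, 300 x 110 x 14 mm (x, y, z). Origin: centre of its underside, on the table. Its +x runs along its length, from the slide's end to the cam's end ('forward'), roughly to the robot's left (within 0.45 rad). Cam pivot at x = +70, y = 0. A white line on its top at the front end marks where the lever points at the low point.
- channel (a point): Middle of the channel's floor at fixture x = -62, y = 0, 14 mm above the table. Two guide rails, 12 mm wide and 12 mm high (tops 26 mm above the table), run from fixture x = -145 to +20 mm and leave a channel 63 mm wide, open above and at both ends, in which the slide runs.
- cam (a joint): Angle of the eccentric cam about its upright pivot, rad, growing counter-clockwise from above. 0 (and 6.283, the same place) = low point: lever along the fixture's +x, away from the slide. 3.14 = high point: lever towards the slide. Starts from 1.1 to 5.18; turns either way (limits -1.0 and 7.3); no spring; stiff (0.25 N m), it stays where it is left.
- cam_pivot (a point): On the cam's pivot axis, 56 mm above the table. The cam is a steel disc, 30 mm radius, 16 to 40 mm above the table, its centre 12 mm from the pivot on the lever's side: its rim towards the slide is 18 mm from the pivot at the low point, 42 at the high point. A bolt head of 11 mm radius on the axis reaches 78 mm above the table.
- lever_end (a point): End of the cam's lever, 80 mm from the pivot, on its centre line, 56 mm above the table. The lever is a straight steel bar 10 mm thick and 28 mm high (42 to 70 mm above the table), running radially out from the pivot, with flat upright sides to push against; it passes above the plate, the rails and the slide's block.
- slide: Follower slide: loose steel block 80 x 60 x 24 mm (x, y, z), 0.5 to 1.1 kg, lying in the channel, top 38 mm above the table. Origin: centre of its underside. +x points to the cam; flat nose 40 mm ahead of the origin. Starts with its origin at fixture x = -60 to -35 mm; against the low cam it is at +12. A bevel pinion (19 mm radius, top 78 mm above the table) is fixed on it, 13 mm behind its centre.
- slide_back (a point): Centre of the slide's flat back face (60 x 24 mm), 40 mm behind the slide's origin and 26 mm above the table: the place to push, towards the fixture's +x. Pushed much higher than the block's top, the slide may tip.
- bearing: Loose bystander: bearing ring, 52 mm across, 20 mm high, lying beside the fixture. Origin: centre of its underside.
- spare_pinion: Loose bystander: spare bevel pinion, 44 mm across the foot, 70 mm high, standing beside the fixture. Origin: centre of its underside.
- spacer: Loose bystander: flanged spacer, 48 mm across, 34 mm high, standing beside the fixture. Origin: centre of its underside.
- ring_gear: Loose bystander: ring gear, 124 mm across, 22 mm high, lying on the table farther left. Origin: centre of its underside.
- wrench: Loose bystander: wrench lying at the far right of the table, about 180 mm long. Origin: under its middle.
- grease_tin: Loose bystander: grey grease tin, 70 mm across, 80 mm high, at the far left. Origin: centre of its underside.
- hub: Loose bystander: steel hub, 90 mm across, 55 mm high, standing to the right. Origin: centre of its underside.
Mind the look-alikes: they are no part of the job. What is shaped like the slide but purple or red is not meant.

How it is judged (in metres and radians):
On the way, in this order (a step that is already met when the one before it is completed fails the run):
1. the cam is at its low point (lever within 0.3 rad of straight away from the slide), the slide still back (x of lever_end in the frame of fixture above 0.1464 m and x of slide in the frame of fixture below -0.02 m), for 0.2 s.
2. the slide's nose rests against the cam, the cam still at its low point (x of lever_end in the frame of fixture above 0.1464 m and x of slide in the frame of fixture between 0.0085 and 0.016 m and z of slide in the frame of fixture below 0.018 m and angle between slide's own z axis and vertical below 0.08 rad), for 0.2 s.
At the end, for the whole second after the job is handed in: The lever is within 0.3 rad (17 degrees) of pointing straight away from the slide, the slide's nose is within about 3.5 mm of the cam's low rim, the slide lies flat in its channel, and slide and cam are at rest (all of step 2 and linear speed of slide below 0.01 m/s and velocity of joint cam between -0.1 and 0.1 rad/s); the robot touches nothing.
It fails at once if the slide is pushed 10 mm or more before the cam is at its low point (not (x of lever_end in the frame of fixture above 0.1464 m) and distance of slide from where it was at the start of the episode above 0.01 m).
It fails at once if the slide is lifted more than 10 mm off the channel's floor (z of slide in the frame of fixture above 0.024 m).
It fails at once if the slide is tipped over by more than 0.35 rad (angle between slide's own z axis and vertical above 0.35 rad).
It fails at once if a loose part around the fixture is shifted or lifted by more than 20 mm (distance of any of bearing, spare_pinion, spacer, ring_gear, wrench, grease_tin, hub from where it was at the start of the episode above 0.02 m).
It also fails if it takes over 48 s, if anything falls off the work surface, if the arm or the gripper's body presses on something with over 40 N, if the wrist force passes 120 N, or if a joint passes its speed limit or range.

## Working session

There is one attempt and no reset: what is moved stays moved. The work goes in short steps, Python scripts to look and compute and a tool call to move; the robot and the scene stay as the last step left them, time stands still between calls to the robot, and variables do not carry over. Pictures are saved under pics/ and viewed, at most 10 in all, crops included, and the job is handed in when it is done.

Besides the shell and the picture viewer there is one more tool, called as name(argument=value, ...), one argument or row to a line, values as JSON. drive_tool: Moves the arm, as the interface text tells. Shifts and turns lie within -1 to 1; 1 stands for 50 cm of shift or 360 degrees of turn. Its arguments: {"type":"object","properties":{"increments":{"type":"array","items":{"type":"array"}},"gripper":{"type":"number"},"force":{"type":"number"}},"required":["increments"]}

```bash
mkdir -p pics; ls
python3 - <<'E'
from station import *
import cv2,numpy as np
s=sense();print(s)
for n in("scene","side"):
    c=camera(n);cv2.imwrite(f"pics/{n}0.png",c["color"][:,:,::-1]);np.savez(f"{n}.npz",m=c["mtx"],w=c["world_to_cam"])
    print(c["mtx"],c["world_to_cam"])
E
```

```text
pics
{'time_s': 0.0, 'joint_positions': array([ 1.22800029,  0.46836618, -0.01160392,  1.60366897,  0.005996  ,
        1.0713805 , -0.05630178]), 'dq': array([ 4.94957340e-04, -6.96826653e-04,  4.70822256e-05, -7.13427846e-04,
       -5.22556379e-05,  1.28835543e-03, -7.42380933e-04]), 'joint_efforts': array([-1.44166879e-03, -5.32377505e+01,  2.10399338e-02, -2.51300544e+01,
        1.14879484e-02,  7.73949665e-03, -4.47506079e-05]), 'tool_pos': array([ 191.77363634, -620.59954785,  302.92657296]), 'orientation': array([ 9.88790878e-01,  1.49304387e-01, -1.92961560e-04, -8.73170207e-04]), 'force': array([-0.18584541,  0.0844714 ,  0.7016281 ]), 'torque': array([ 0.04800979,  0.0007478 , -0.0325719 ]), 'grasp_force': 0.0, 'gripper_width': 1.0003729933656993}
[[361.81161018   0.         260.76403779]
 [  0.         361.81161018 197.50252295]
 [  0.           0.           1.        ]] [[ 8.18320794e-01  5.74476214e-01 -1.81151269e-02 -4.29186471e+02]
 [ 3.62068102e-01 -5.39718567e-01 -7.60006946e-01 -1.38419272e+02]
 [-4.46382983e-01  6.15370578e-01 -6.49662438e-01  1.33059209e+03]
 [ 0.00000000e+00  0.00000000e+00  0.00000000e+00  1.00000000e+00]]
[[469.3529143    0.         256.28151393]
 [  0.         469.3529143  191.50985436]
 [  0.           0.           1.        ]] [[-7.89986789e-01 -6.12779879e-01 -2.05351683e-02  4.33491552e+02]
 [-2.87598517e-01  3.99931281e-01 -8.70254022e-01  2.18321853e+02]
 [ 5.41486810e-01 -6.81583297e-01 -4.92175013e-01  9.03664446e+02]
 [ 0.00000000e+00  0.00000000e+00  0.00000000e+00  1.00000000e+00]]
```

View pics/scene0.png

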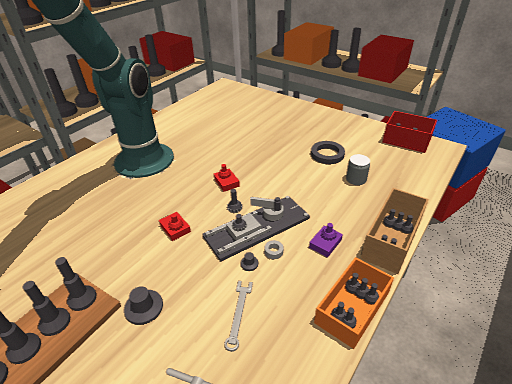

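View pics/side0.png

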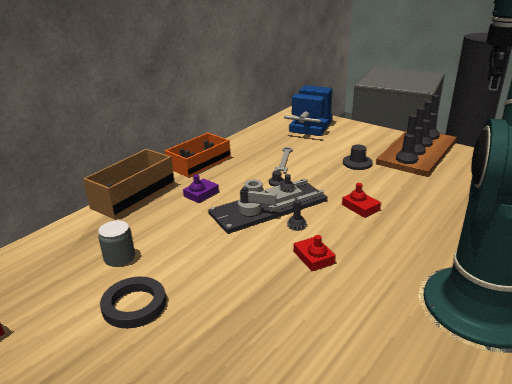

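The scene view shows the dark fixture plate at about (256,227), with the grey slide at (240,228) and the cam and lever at (272,205). The side view has the same fixture at about (268,205). Three blocks look like the slide: red at (174,224) and (227,178), and purple at (326,238). Only the grey one lies in the channel, so that is the one meant. I'll confirm it in an enlarged crop of both views.

Run:
```python
import cv2,numpy as np
a=cv2.imread("pics/scene0.png")[180:270,190:324]
b=cv2.imread("pics/side0.png")[165:245,200:334]
r=lambda i:cv2.resize(i,None,fx=5.9,fy=5.9,interpolation=cv2.INTER_CUBIC)
cv2.imwrite("pics/a.png",r(a));cv2.imwrite("pics/b.png",r(b))
```

```text
(no output)
```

View pics/a.png

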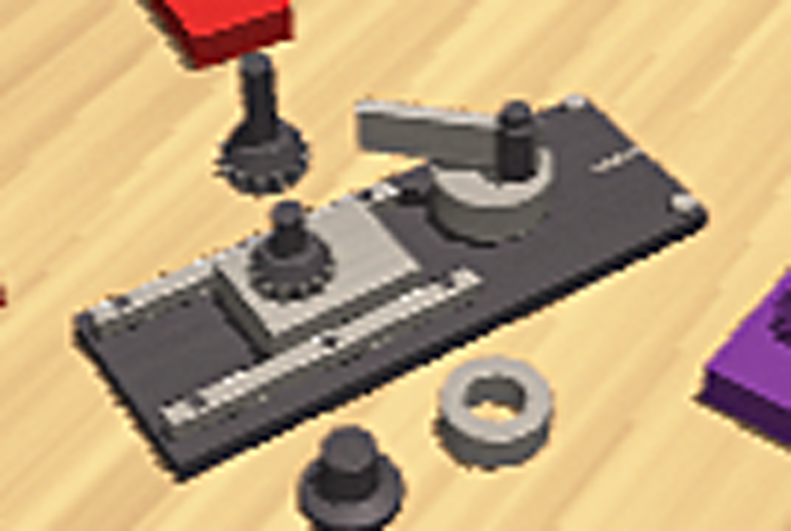

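View pics/b.png

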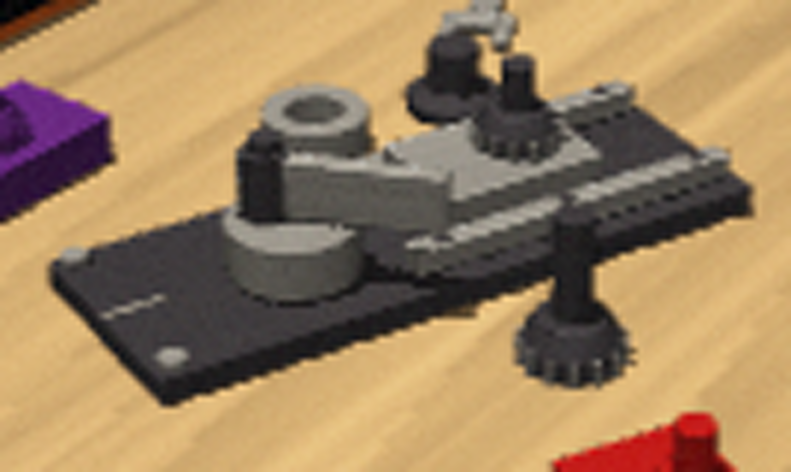

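The crops confirm the grey block in the channel as the slide. The lever end is at crop pixel (358,105) in the scene view and (450,175) in the side view, pointing back towards the slide and over the robot side's rail. Next I'll fit the poses.

```bash
cat > h.py <<'E'
import numpy as np
from scipy.optimize import least_squares
C={n:np.load(n+".npz") for n in("scene","side")}; O={"scene":(190,180),"side":(200,165)}
def px(n,p): return np.array(p)/5.9+O[n]
def proj(n,P):
    q=C[n]["w"]@np.append(P,1); q=C[n]["m"]@q[:3]; return q[:2]/q[2]
def ray(n,p,z):
    K=np.linalg.inv(C[n]["m"]);W=C[n]["w"];R=W[:3,:3];o=-R.T@W[:3,3];d=R.T@K@np.append(px(n,p),1)
    return o+d*(z-o[2])/d[2]
E
python3 - <<'E'
from h import *
def F(f,p): # fixture->world
    c,s=np.cos(f[2]),np.sin(f[2]);return np.array([f[0]+c*p[0]-s*p[1],f[1]+s*p[0]+c*p[1],p[2]])
obs=[("scene",(80,318),(-150,55,14)),("scene",(180,472),(-150,-55,14)),("scene",(707,213),(150,-55,14)),("scene",(590,98),(150,55,14)),
("side",(52,265),(150,-55,14)),("side",(165,385),(150,55,14)),("side",(750,190),(-150,55,14)),
("scene",(516,108),(70,0,78)),("side",(258,137),(70,0,78))]
def res(f): return np.concatenate([proj(n,F(f,P))-px(n,p) for n,p,P in obs])
for y0 in (1.3,1.9):
    r=least_squares(res,[600,0,y0]);print(r.x,r.cost,np.round(r.fun.reshape(-1,2),1).tolist())
f=r.x
def inv(P):
    d=P[:2]-f[:2];c,s=np.cos(f[2]),np.sin(f[2]);return np.round([c*d[0]+s*d[1],-s*d[0]+c*d[1]],1)
print("lever",inv(ray("scene",(358,105),70)),inv(ray("side",(450,175),70)))
print("slide",[inv(ray("scene",p,38)) for p in((218,265),(268,335),(418,268),(362,195))],inv(ray("side",(600,155),38)))
for nm,n,p,z in(("spare foot","scene",(262,165),10),("spare top","scene",(257,60),70),("spare top","side",(575,207),70),("bearing","scene",(496,388),20),("spacer","scene",(350,440),34)):
    P=ray(n,p,z);print(nm,inv(P),P.round())
print("red",inv(ray("scene",(205,60),0)))
for p in((-62,0),(70,0)): print(F(f,(*p,0)))
E
```

```text
[548.58977419 -51.20643045   1.18641715] 9.466679186573215 [[-1.6, -0.1], [-0.1, -0.9], [0.2, -1.0], [-1.9, -1.4], [-1.6, -1.1], [-1.3, -1.0], [-0.1, -1.4], [0.0, 0.3], [0.2, -0.5]]
[548.58977425 -51.2064303    1.18641716] 9.466679186574769 [[-1.6, -0.1], [-0.1, -0.9], [0.2, -1.0], [-1.9, -1.4], [-1.6, -1.1], [-1.3, -1.0], [-0.1, -1.4], [0.0, 0.3], [0.2, -0.5]]
lever [13.1 53.9] [13.2 60.3]
slide [array([-84.4,  24.4]), array([-87.3, -28.2]), array([ -6.9, -30.2]), array([-2.2, 27.5])] [-82.3  33.6]
spare foot [-18.2 102. ] [447. -30.  10.]
spare top [-10.8 112.2] [440. -19.  70.]
spare top [-15.8 109.4] [441. -25.  70.]
bearing [ -9.8 -99.6] [637. -98.  20.]
spacer [-87.1 -99.3] [ 608. -169.   34.]
red [  3.6 205.6]
[ 525.3407862  -108.68237791    0.        ]
[574.83863173  13.68576863   0.        ]
```

Fixture centre is about (549,-51) with yaw 1.186. The slide is at fixture x≈-45. The lever is at about 135°, and its measured length of 80 mm matches the drawing. I'll push it clockwise round the robot side. First I'll travel above the start point, aligned with the fixture and with the fingers shut.

drive_tool(
  increments=[
    [[0.97,-0.9,0.1],[0,0,-0.1412]],
    [[0.97,-0.9,0.1],[0,0,-0.1412]],
    [[0.97,-0.9,0.1],[0,0,-0.1412]],
    [[0.97,-0.9,0.1],[0,0,-0.1412]],
    [[0.97,-0.9,0.1],[0,0,-0.1412]],
  ],
  gripper=1,
  force=40,
)

```text
time_s: 0.6
tool_pos: [317.0, -403.1, 284.7]
orientation: [0.864, 0.504, -0.0, -0.0]
force: [2.6, 0.5, 1.0]
gripper_width: 0.142
grasp_force: 0.0
```

```bash
cat > g.py <<'E'
from station import *
import numpy as np,sys
from scipy.spatial.transform import Rotation as R
f=np.array([548.59,-51.2,1.1864])
def go(x,y,tip): # fixture target of fingertips -> tool increments
    s=sense();q=R.from_quat(s["orientation"]);c,n=np.cos(f[2]),np.sin(f[2])
    T=np.array([f[0]+c*x-n*y,f[1]+n*x+c*y,tip+73])
    Rt=np.array([[c,n,0],[n,-c,0],[0,0,-1.]]);
    print("shift",(q.inv().apply(T-s["tool_pos"])/500).round(4),"turn",((q.inv()*R.from_matrix(Rt)).as_rotvec()/2/np.pi).round(4))
    d=s["tool_pos"]-[f[0],f[1],73];print("now fix",np.round([c*d[0]+n*d[1],-n*d[0]+c*d[1],d[2]],1),"t",round(s["time_s"],2),s["force"].round(1))
if len(sys.argv)==4: go(*map(float,sys.argv[1:]))
E
python3 g.py 5 23 150
```

```text
shift [0.8445 0.0096 0.1234] turn [-0.      0.     -0.0208]
now fix [-413.    82.7  211.7] t 0.6 [2.6 0.5 1. ]
```

drive_tool(
  increments=[
    [[0.84,0.01,0.12],[0,0,-0.0208]],
    [[0.84,0.01,0.12],[0,0,-0.0208]],
    [[0.84,0.01,0.12],[0,0,-0.0208]],
    [[0.84,0.01,0.12],[0,0,-0.0208]],
    [[0.84,0.01,0.12],[0,0,-0.0208]],
  ],
)

```text
time_s: 1.1
tool_pos: [442.6, -190.2, 249.4]
orientation: [0.831, 0.556, -0.0, 0.0]
force: [1.1, -0.9, -0.0]
gripper_width: 0.003
grasp_force: 0.0
```

```bash
python3 g.py 5 23 130
```

```text
shift [0.3476 0.0439 0.0927] turn [ 0.     0.    -0.001]
now fix [-168.6   46.1  176.4] t 1.1 [ 1.1 -0.9 -0. ]
```

drive_tool(
  increments=[
    [[0.348,0.044,0.093],[0,0,-0.001]],
    [[0.348,0.044,0.093],[0,0,-0.001]],
    [[0.348,0.044,0.093],[0,0,-0.001]],
    [[0.348,0.044,0.093],[0,0,-0.001]],
    [[0.348,0.044,0.093],[0,0,-0.001]],
  ],
)

```text
time_s: 1.6
tool_pos: [529.7, -34.1, 202.0]
orientation: [0.827, 0.562, 0.001, -0.002]
force: [-0.6, -0.0, -0.6]
gripper_width: -0.003
grasp_force: 0.0
```

```bash
python3 g.py 5 23 50
python3 - <<'E'
from g import *;import cv2
c=camera("side")["color"][:,:,::-1];a=camera("scene")["color"][:,:,::-1]
r=lambda i:cv2.resize(i,None,fx=4,fy=4,interpolation=cv2.INTER_CUBIC)
cv2.imwrite("pics/c1.png",np.vstack([r(c[135:210,180:360]),r(a[145:220,170:350])]))
s=sense();np.savez("s1.npz",p=s["tool_pos"])
from h import proj
for n in("side","scene"): print(proj(n,s["tool_pos"]-[0,0,73]))
E
```

```text
shift [-0.008   0.0022  0.1579] turn [-0.0003 -0.0004  0.0013]
now fix [  8.8  24.  129. ] t 1.6 [-0.6 -0.  -0.6]
[271.4499769  166.27354482]
[252.88401168 188.50234903]
```

View pics/c1.png

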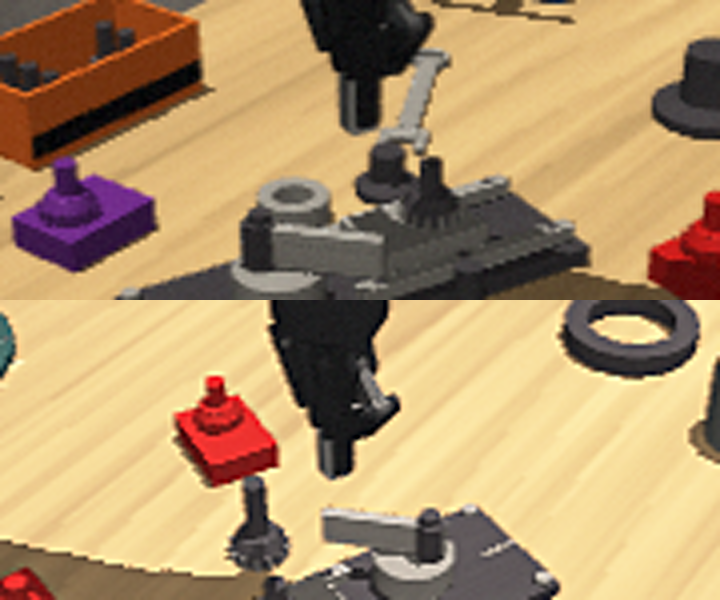

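The fingertips are where the calibration predicts them: (270,167) in side and (254,188) in scene. Now I'll descend on the slide side of the lever, with the tips 48 mm above the table.

drive_tool(
  increments=[
    [[-0.006,0.006,0.06],[0,0,0]],
    [[-0.006,0.006,0.12],[0,0,0]],
    [[-0.006,0.006,0.164],[0,0,0]],
    [[-0.006,0.006,0.164],[0,0,0]],
    [[-0.006,0.006,0.164],[0,0,0]],
  ],
)

```text
time_s: 2.2
tool_pos: [530.2, -44.6, 121.6]
orientation: [0.83, 0.558, -0.0, 0.0]
force: [1.1, 0.4, -0.4]
gripper_width: -0.001
grasp_force: 0.0
```

```bash
python3 g.py 2 20 48
python3 - <<'E'
import numpy as np
for d in range(135,-1,-9):
    t=np.radians(d);h=11*abs(np.sin(t))+14.5*abs(np.cos(t))+5
    print(d,np.round([70+60*np.cos(t)-np.sin(t)*h,60*np.sin(t)+np.cos(t)*h],1))
E
```

```text
shift [ 0.0055 -0.001   0.0012] turn [-0.      0.0001 -0.0003]
now fix [-0.8 19.5 48.6] t 2.2 [ 1.1  0.4 -0.4]
135 [11.3 26.1]
126 [16.6 35.4]
117 [23.7 43.8]
108 [32.5 50.9]
99 [42.7 56.4]
90 [54. 60.]
81 [61.5 62.1]
72 [69.6 63.2]
63 [78.2 63.2]
54 [87.1 61.7]
45 [96.1 58.7]
36 [104.9  54. ]
27 [113.1  47.7]
18 [120.2  39.6]
9 [126.   30.2]
0 [130.   19.5]
```

drive_tool(
  increments=[
    [[0.024,-0.013,0],[0,0,0]],
    [[0.035,-0.032,0],[0,0,0]],
    [[0.049,-0.049,0],[0,0,0]],
    [[0.067,-0.063,0],[0,0,0]],
    [[0.087,-0.074,0],[0,0,0]],
  ],
)

```text
time_s: 2.7
tool_pos: [512.6, 10.5, 122.3]
orientation: [0.829, 0.559, 0.0, 0.001]
force: [1.4, -4.6, 0.0]
gripper_width: 0.002
grasp_force: 2.2
```

```bash
python3 g.py 42.7 56.4 48
```

```text
shift [-0.0021  0.0002  0.0025] turn [ 0.0004  0.0002 -0.    ]
now fix [43.7 56.5 49.3] t 2.7 [ 1.4 -4.6  0. ]
```

drive_tool(
  increments=[
    [[0.021,-0.007,0],[0,0,0]],
    [[0.036,-0.011,0],[0,0,0]],
    [[0.052,-0.013,0],[0,0,0]],
    [[0.069,-0.013,0],[0,0,0]],
    [[0.087,-0.01,0],[0,0,0]],
  ],
)

```text
time_s: 3.2
tool_pos: [522.7, 52.4, 121.5]
orientation: [0.829, 0.559, -0.002, 0.001]
force: [-0.6, -5.3, 0.4]
gripper_width: 0.003
grasp_force: 2.4
```

```bash
python3 g.py 87.1 61.7 48
```

```text
shift [0.0016 0.0023 0.0011] turn [-0.0002  0.0006 -0.    ]
now fix [86.3 62.9 48.5] t 3.2 [-0.6 -5.3  0.4]
```

drive_tool(
  increments=[
    [[0.019,0.007,0],[0,0,0]],
    [[0.036,0.017,0],[0,0,0]],
    [[0.053,0.029,0],[0,0,0]],
    [[0.067,0.045,0],[0,0,0]],
    [[0.078,0.064,0],[0,0,0]],
  ],
)

```text
time_s: 3.7
tool_pos: [565.7, 77.7, 120.9]
orientation: [0.829, 0.56, -0.003, -0.001]
force: [-6.0, -3.3, 1.0]
gripper_width: 0.0
grasp_force: 2.2
```

```bash
python3 g.py 130 19.5 48
```

```text
shift [ 0.0081  0.026  -0.0004] turn [-0.0007  0.0006  0.0002]
now fix [125.9  32.5  47.9] t 3.7 [-6.  -3.3  1. ]
```

Now the last bit to 0°, then I'll back off sideways and look.

drive_tool(
  increments=[
    [[0.006,0.013,0],[0,0,0]],
    [[0.009,0.024,0],[0,0,0]],
    [[0.009,0.024,0],[0,0,0]],
    [[0.009,0.024,0],[0,0,0]],
    [[0.009,0.0,0],[0,0,0]],
  ],
)

```text
time_s: 4.2
tool_pos: [571.6, 81.3, 121.7]
orientation: [0.829, 0.559, 0.002, 0.001]
force: [-0.6, 0.9, 0.2]
gripper_width: -0.001
grasp_force: 0.0
```

drive_tool(
  increments=[
    [[0,-0.04,-0.02],[0,0,0]],
    [[0,-0.04,-0.12],[0,0,0]],
    [[0,-0.04,-0.2],[0,0,0]],
    [[-0.1,-0.04,-0.25],[0,0,0]],
    [[-0.2,-0.04,-0.25],[0,0,0]],
  ],
)

```text
time_s: 4.7
tool_pos: [517.9, 3.0, 250.0]
orientation: [0.828, 0.561, 0.004, 0.003]
force: [0.2, -1.5, -1.0]
gripper_width: -0.0
grasp_force: 0.0
```

```bash
python3 g.py -115 0 100
python3 - <<'E'
from g import *;import cv2
c=camera("side")["color"][:,:,::-1];a=camera("scene")["color"][:,:,::-1]
r=lambda i:cv2.resize(i,None,fx=4,fy=4,interpolation=cv2.INTER_CUBIC)
cv2.imwrite("pics/c2.png",np.vstack([r(c[165:240,195:375]),r(a[180:255,180:360])]))
E
```

```text
shift [-0.3086  0.0945  0.1536] turn [ 0.0015 -0.0007  0.0009]
now fix [ 38.7  48.8 177. ] t 4.7 [ 0.2 -1.5 -1. ]
```

View pics/c2.png

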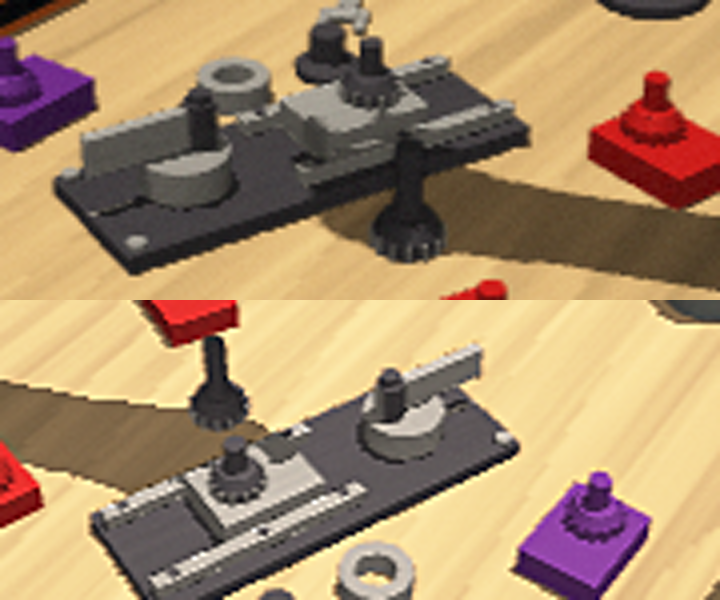

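The lever now points along the fixture. Its end top is at side (216,199) and scene (299.5,192), and the slide hasn't moved. I'll check the angle numerically.

Run:
```python
import h,numpy as np
f=[548.59,-51.2,1.1864]
for n,p in(("scene",(299.5,192.3)),("side",(216.2,198.5)),("side",(195+82/4,165+140/4))):
    h.O[n]=(0,0);P=h.ray(n,np.array(p)*5.9,70);d=P[:2]-f[:2];c,s=np.cos(f[2]),np.sin(f[2])
    x,y=c*d[0]+s*d[1],-s*d[0]+c*d[1];print(n,round(x,1),round(y,1),"deg",np.degrees(np.arctan2(y,x-70)).round(1))
```

```text
scene 145.1 -5.5 deg -4.2
side 146.4 -1.6 deg -1.2
side 151.0 4.0 deg 2.8
```

drive_tool(
  increments=[
    [[-0.32,0.095,0.0],[0,0,0.001]],
    [[-0.32,0.095,0.0],[0,0,0.001]],
    [[-0.32,0.095,0.0],[0,0,0.001]],
    [[-0.32,0.095,0.0],[0,0,0.001]],
    [[-0.32,0.095,0.1],[0,0,0.001]],
  ],
)

```text
time_s: 5.3
tool_pos: [504.1, -169.6, 201.0]
orientation: [0.833, 0.554, 0.004, 0.007]
force: [1.4, -0.0, -1.3]
gripper_width: -0.0
grasp_force: 0.0
```

```bash
python3 g.py -118 -1 21
```

```text
shift [ 0.017  -0.0081  0.2139] turn [ 0.0026  0.0001 -0.002 ]
now fix [-126.5   -3.2  128. ] t 5.3 [ 1.4 -0.  -1.3]
```

The lever is at 0° ± 4°. Next I'll descend into the channel behind the slide.

drive_tool(
  increments=[
    [[0.015,-0.006,0.06],[0,0,0]],
    [[0.015,-0.006,0.12],[0,0,0]],
    [[0.015,-0.006,0.17],[0,0,0]],
    [[0.015,-0.006,0.208],[0,0,0]],
    [[0.015,-0.006,0.208],[0,0,0]],
  ],
)

```text
time_s: 5.8
tool_pos: [499.1, -155.6, 90.0]
orientation: [0.831, 0.557, -0.001, -0.001]
force: [0.0, -0.7, 0.3]
gripper_width: 0.002
grasp_force: 0.0
```

```bash
python3 g.py -39 -1 21
```

```text
shift [ 0.1528  0.0147 -0.0081] turn [-0.0005 -0.     -0.0008]
now fix [-115.3    6.7   17. ] t 5.8 [ 0.  -0.7  0.3]
```

drive_tool(
  increments=[
    [[0.01,0.015,-0.007],[0,0,-0.001]],
    [[0.03,0.015,-0.007],[0,0,-0.001]],
    [[0.05,0.015,-0.007],[0,0,-0.001]],
    [[0.07,0.015,-0.007],[0,0,-0.001]],
    [[0.09,0.015,-0.007],[0,0,-0.001]],
  ],
)

```text
time_s: 6.3
tool_pos: [525.0, -120.1, 97.2]
orientation: [0.83, 0.558, -0.0, 0.002]
force: [-2.6, -7.8, 5.6]
gripper_width: 0.002
grasp_force: 4.0
```

```bash
python3 g.py -39 -1 21
```

```text
shift [ 0.0674 -0.0061  0.0062] turn [ 0.0005  0.0005 -0.0002]
now fix [-72.7  -4.   24.2] t 6.3 [-2.6 -7.8  5.6]
```

drive_tool(
  increments=[
    [[0.014,-0.004,0.003],[0,0,0]],
    [[0.026,-0.004,0.003],[0,0,0]],
    [[0.036,-0.004,0.003],[0,0,0]],
    [[0.046,-0.004,0.003],[0,0,0]],
    [[0.054,-0.004,0.003],[0,0,0]],
  ],
)

```text
time_s: 6.8
tool_pos: [533.6, -94.4, 95.6]
orientation: [0.83, 0.558, -0.0, 0.002]
force: [-0.8, -8.4, 4.8]
gripper_width: 0.001
grasp_force: 4.1
```

```bash
python3 g.py -39 -1 21
```

```text
shift [ 0.0134 -0.0026  0.0032] turn [ 0.0006  0.0004 -0.0002]
now fix [-45.7  -2.3  22.6] t 6.8 [-0.8 -8.4  4.8]
```

Now I'll creep forward in 1–2 mm steps and watch the force.

drive_tool(
  increments=[
    [[0.003,0,0],[0,0,0]],
    [[0.005,0,0],[0,0,0]],
    [[0.007,0,0],[0,0,0]],
    [[0.009,0,0],[0,0,0]],
    [[0.009,0,0],[0,0,0]],
  ],
)

```text
time_s: 7.3
tool_pos: [535.3, -90.4, 95.6]
orientation: [0.83, 0.558, 0.0, 0.002]
force: [-0.4, -7.1, 3.7]
gripper_width: -0.003
grasp_force: 3.7
```

drive_tool(
  increments=[
    [[0.002,0,0],[0,0,0]],
    [[0.004,0,0],[0,0,0]],
    [[0.004,0,0],[0,0,0]],
  ],
)

```text
time_s: 7.6
tool_pos: [536.0, -88.7, 95.6]
orientation: [0.83, 0.558, -0.0, 0.002]
force: [-1.1, -8.0, 4.3]
gripper_width: 0.0
grasp_force: 3.9
```

```bash
python3 g.py -39 -1 21
```

```text
shift [ 0.0009 -0.0027  0.0033] turn [ 0.0006  0.0004 -0.0002]
now fix [-39.5  -2.3  22.6] t 7.6 [-1.1 -8.   4.3]
```

drive_tool(
  increments=[
    [[0.002,0,0],[0,0,0]],
    [[0.004,0,0],[0,0,0]],
    [[0.004,0,0],[0,0,0]],
  ],
)

```text
time_s: 7.9
tool_pos: [536.1, -88.5, 95.6]
orientation: [0.83, 0.558, -0.001, 0.003]
force: [-2.5, -12.0, 5.7]
gripper_width: -0.001
grasp_force: 5.9
```

drive_tool(
  increments=[
    [[0.002,0,0],[0,0,0]],
    [[0.004,0,0],[0,0,0]],
    [[0.004,0,0],[0,0,0]],
  ],
)

```text
time_s: 8.2
tool_pos: [536.2, -88.3, 95.6]
orientation: [0.83, 0.557, -0.002, 0.003]
force: [-4.7, -14.9, 7.8]
gripper_width: 0.004
grasp_force: 7.9
```

```bash
python3 g.py -39 -1 21
python3 - <<'E'
from g import *;import cv2
c=camera("side")["color"][:,:,::-1];a=camera("scene")["color"][:,:,::-1]
r=lambda i:cv2.resize(i,None,fx=4,fy=4,interpolation=cv2.INTER_CUBIC)
cv2.imwrite("pics/c3.png",np.vstack([r(c[165:240,195:375]),r(a[180:255,180:360])]))
E
```

```text
shift [ 0.     -0.0028  0.0033] turn [ 0.0004  0.0012 -0.0006]
now fix [-39.   -2.4  22.6] t 8.2 [ -4.7 -14.9   7.8]
```

View pics/c3.png

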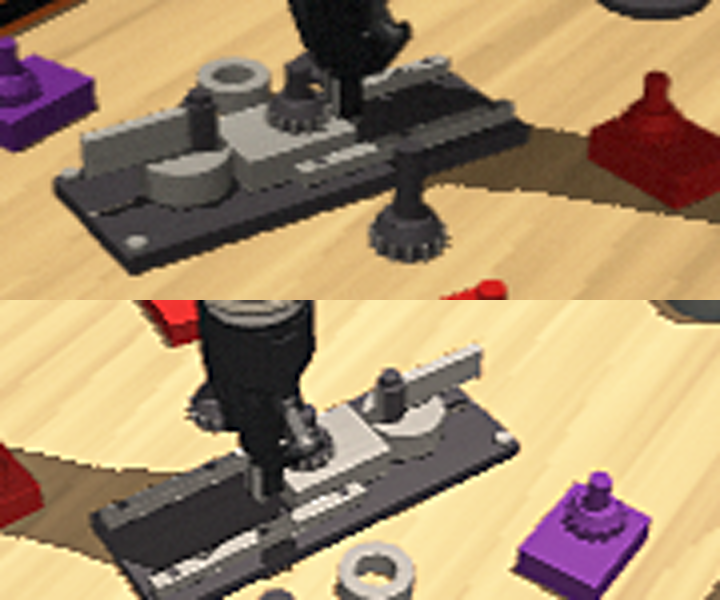

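The force jumped to about 15 N and forward motion stopped, with the finger at -39 mm as computed. The picture shows the nose against the cam (side (222,150), scene crop (385,450)) and the lever still along the fixture. I'll back off and lift.

drive_tool(
  increments=[
    [[-0.02,0,0],[0,0,0]],
    [[-0.06,0,0],[0,0,0]],
    [[-0.08,0,-0.06],[0,0,0]],
    [[-0.08,0,-0.15],[0,0,0]],
    [[-0.08,0,-0.25],[0,0,0]],
  ],
)

```text
time_s: 8.8
tool_pos: [520.9, -118.7, 220.1]
orientation: [0.829, 0.559, -0.0, -0.001]
force: [1.3, -0.5, -0.5]
gripper_width: -0.002
grasp_force: 0.0
```

drive_tool(
  increments=[
    [[-0.2,0,-0.05],[0,0,0]],
    [[-0.2,0,-0.05],[0,0,0]],
    [[-0.2,0,-0.05],[0,0,0]],
    [[-0.2,0,-0.05],[0,0,0]],
    [[-0.2,0,-0.05],[0,0,0]],
  ],
)

```text
time_s: 9.3
tool_pos: [484.5, -210.6, 244.1]
orientation: [0.828, 0.56, 0.001, -0.0]
force: [0.7, 0.2, 0.6]
gripper_width: 0.004
grasp_force: 0.0
```

Run:
```python
from g import *;import cv2
c=camera("side")["color"][:,:,::-1];a=camera("scene")["color"][:,:,::-1]
r=lambda i:cv2.resize(i,None,fx=4,fy=4,interpolation=cv2.INTER_CUBIC)
cv2.imwrite("pics/c4.png",np.vstack([r(c[165:240,195:375]),r(a[180:255,180:360])]));print(sense()["force"])
```

```text
[-0.62071282  0.31576645  0.60460034]
```

View pics/c4.png

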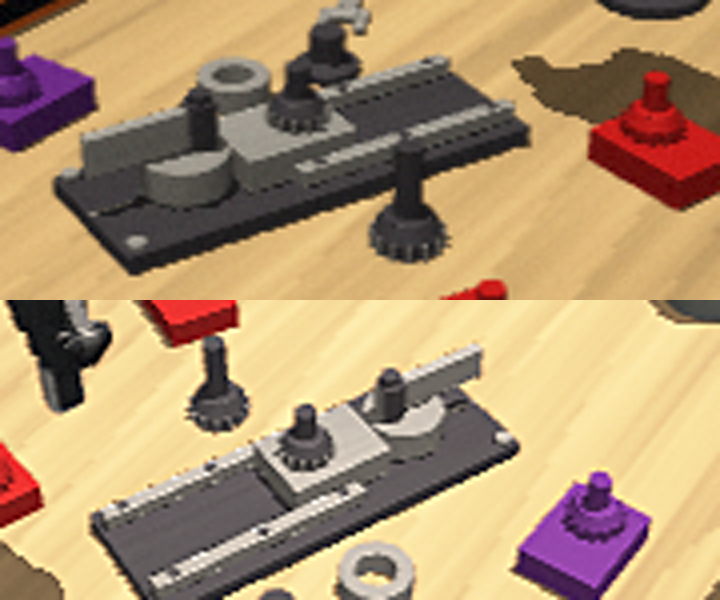

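The slide lies flat against the cam (nose near scene crop (387,450)), the lever points forward and the gripper is clear. Handing in.

```bash
python3 -c "
from station import *
print(finish_job())"
```

```text
the job is handed in; nothing more can be done
None
```

The job is handed in at about 9.5 s: the cam is at its low point (lever within about 4° of straight), the slide's nose rests against the cam, no loose parts were visibly moved in the last pictures, and the arm is clear; the hand-in returned no verdict.

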